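Show where the stray castor belongs

ROBOT

A 6-joint arm with a two-finger parallel gripper is mounted at the origin on the work surface. World frame = base frame: x ahead of the robot, y to its left, z up, the work surface at z = 0. Lengths are in m, angles in rad, forces in N, time in s.
With the tool pointing down it reaches from about 0.375 to 0.9 m from the base axis. Payload 3.1 kg.
Tool frame: the origin (TCP) lies between the finger pads, 19 mm behind the fingertips; this is the grasp point; z points along the fingers, y is the line along which they close (so a half turn about z gives the same grasp; the last joint's range is limited). The gripper opens to 85 mm and grips with 20 to 120 N. Pads are 22 mm wide; open, the fingers measure 114 mm over their backs; the gripper's body (76 mm by 85 mm) begins 54 mm behind the grasp point. The pads swing forward as they close: fully open they stand 13 mm farther back than shut.
Start: joints at [1.081, 0.527, 1.433, -0, 1.181, -0.178], TCP at [0.192, 0.595, 0.25] pointing down, gripper open.
Joint ranges: [-3.08, 3.08], [-0.75, 2.2], [0.22, 2.44], [-1.43, 4.57], [0, 2.65], [-2.85, 2.85]. Speed limits (rad/s): [2.79, 2.79, 3.14, 3.14, 3.14, 3.14].

INTERFACE

Orientations are given as [roll, pitch, yaw] about the fixed x, y, z axes, in that order (R = Rz(yaw) Ry(pitch) Rx(roll)).
In Python, from workcell import observe, get_image, sign_off gives the robot as it stands. The module is installed in compiled form; this text tells all that it offers.
- The arm moves only by the tool drive_tool, never from a script. Its argument "rows" is a list of rows, each a list of 3 entries, a list of its own where there are three numbers: the opening, from 0 (shut) to 1 (fully open), then the shift along the world's x, y, z in cm, then the turn, a rotation vector about the world's x, y, z in degrees. A call has 1 to 12 rows; each row shifts and turns the commanded pose from where the row before left it; what a row does not reach is not made up. A row lasts 1/12 s, in which the tool goes at most 41.7 mm and 7.16 degrees, less where a joint would pass 70% of its speed; a pose out of reach is approached as far as the arm can. A call with a gripper value outside its range is refused whole. The fingers move at their own pace and stop on an object; "newtons" is the grip in N (left out, the last holds). Time passes only in rows, so rows that do not move let the fingers close. It gives the time, the measured TCP pose, the force, the opening and the grip force at its end, in the units of the state.
- observe(): the state, without advancing time (a new reading comes with each control period).
- get_image(name): name is "scene" or "side" or "wrist"; returns a dict with "frame" (480x640x3 uint8, red, green, blue), "fov_y" (degrees; the focal length in pixels is half the picture's height over the tangent of half this angle, whatever the lens; pixels are square), "cx", "cy" (the principal point, pixels), "pose" (4x4, takes a point from camera to world coordinates); the wrist camera has in their place "T_tool_cam" (4x4, takes a point from camera to tool coordinates, whose origin is the TCP and whose axes are the flange's). Camera axes: x right, y down, z forward; pixel columns grow to the right and rows downward; lengths in m; the calibration is good to about 2 mm. A picture is of the moment at which its call begins: read the wrist's pose just before it. There is no depth.
- sign_off(): hands the job in; it is judged then, once.
The state is a dict: "clock": time; "q": joint angles; "joint_vel": joint speeds; "joint_torque": joint torques, N m; "eef_pos": TCP position; "tcp_rot": TCP orientation; "force": force on the tool from outside, world axes, zero at the start; "wrist_torque": the same for the moment, N m; "finger_gap": opening from 0.0 (shut) to 1.0 (fully open); "finger_force": force on a finger pad.
Only numpy, scipy, OpenCV 4.12 (cv2) and the standard library are available. Lean on these libraries where they do the work, as an engineer would, in place of code of your own. Each camera call takes 0.05 s, during which the arm holds its last target. There are 200 camera calls.

TASK

One castor was left out on the bench, wheel up, and belongs in the pine sorting tray. Show a helper where it goes without touching anything: point straight down at the castor's wheel with the fingertips a few centimetres above it and hold still for about two seconds, then lift well clear, point the same way at the middle of the one empty compartment that is large enough for it, with the fingertips just above the tray's rim, and hold still for about two seconds. Point down at nothing else in the tray on the way, and finish with the hand raised well clear (tool point at least 25 cm above the bench).

Things in the scene. Friction and masses are not known exactly. Their poses are not given: they have to be found in the camera images.
- castor: the stray castor, loose on the bench among other things, standing wheel up on its square steel plate 80 x 80 x 4 mm; black rubber wheel 50 mm across and 26 mm wide in a steel fork; 71 mm high over all. Origin: centre of the plate's underside, on the bench; z up.
- castor_top (a point): the highest point of the castor's wheel, straight above the plate's centre, 71 mm above the bench.
- tray: fixed pine tray, 188 (x) by 318 mm (y), rim 50 mm above the bench, floor 5 mm, walls 6 mm. Far row (+x): three compartments 98 mm square, centres at x 39, y -104, 0, 104 mm; near row: four, 72 mm square, at x -52, y -117, -39, 39, 117 mm. One of each size is empty, the rest hold one part each, none more than 5 mm above the rim. Origin: centre of its underside.
- large_empty: the bare floor of the empty large compartment (98 x 98 mm, the castor's plate fits). Origin: its centre, 5 mm above the bench, 45 mm below the rim.
- small_empty: the bare floor of the empty small compartment (72 x 72 mm, too small for the castor's plate). Origin: its centre, 5 mm above the bench.
- bracket: steel angle bracket, 60 x 40 mm foot, 50 mm high, loose in a large compartment. Origin: centre of its foot's underside.
- foot: turned wooden furniture foot, 72 mm across, 42 mm high, loose in a large compartment. Origin: centre of its underside.
- nut: steel hexagon nut, 42 mm across corners, 19 mm high, in a small compartment. Origin: centre of its underside.
- knob: small turned wooden knob, 36 mm across, 34 mm high, in a small compartment. Origin: centre of its underside.
- cap: black square tube cap, 40 x 40 mm, 28 mm high, in a small compartment. Origin: centre of its underside.
- jar: closed glass jar, 68 mm across, 85 mm high, standing on the bench. Origin: centre of its underside.
- tape: tape measure in a grey case 70 x 36 mm, 66 mm high, on the bench. Origin: centre of its underside.
- sander: cork sanding block with a wooden grip, 90 x 55 mm, 38 mm high, on the bench. Origin: centre of its underside.
Things that resemble listed ones, but are neither listed nor needed, are in the scene too. Leave any orange look-alike of the castor alone.

How it is judged:
On the way, in this order (a step that is already met when the one before it is completed fails the run):
1. the tool point dwells 1.5 s above the castor's wheel: within 20 mm sideways, 15 to 90 mm above its top, the tool pointing down (horizontal distance between the grasp point and castor_top below 0.02 m and z of the grasp point in the frame of castor_top between 0.015 and 0.09 m and angle between the grasp point's own z axis and vertical above 2.45 rad), for 1.5 s.
2. then the tool point dwells 1.5 s over the empty large compartment: within 25 mm of its middle sideways, less than 125 mm above the bench, the tool pointing down (horizontal distance between the grasp point and large_empty below 0.025 m and height (world z) of the grasp point below 0.125 m and angle between the grasp point's own z axis and vertical above 2.45 rad), for 1.5 s.
At the end, for the whole second after the job is handed in: the tool point is more than 240 mm above the bench, and the castor, the stock in the tray and the things on the bench are all within 5 mm of where they were (height (world z) of the grasp point above 0.24 m and distance of each of castor, bracket, foot, nut, knob, cap, jar, tape, sander from where it was at the start of the episode below 0.005 m and linear speed of castor below 0.02 m/s); the robot touches nothing.
It fails at once if the robot touches anything (more than 0.5 N) (contact force between any of the arm, the fingers and anything else above 0.5 N).
It fails at once if a thing is moved by more than 5 mm or lifted (distance of any of castor, bracket, foot, nut, knob, cap, jar, tape, sander from where it was at the start of the episode above 0.005 m).
It fails at once if the robot points down at another compartment: tool point within 25 mm sideways of the part in it (or of the empty small one's middle) and less than 105 mm above the bench ((horizontal distance between the grasp point and small_empty below 0.025 m and height (world z) of the grasp point below 0.105 m) or (horizontal distance between the grasp point and bracket below 0.025 m and height (world z) of the grasp point below 0.105 m) or (horizontal distance between the grasp point and foot below 0.025 m and height (world z) of the grasp point below 0.105 m) or (horizontal distance between the grasp point and nut below 0.025 m and height (world z) of the grasp point below 0.105 m) or (horizontal distance between the grasp point and knob below 0.025 m and height (world z) of the grasp point below 0.105 m) or (horizontal distance between the grasp point and cap below 0.025 m and height (world z) of the grasp point below 0.105 m)).
It also fails if it takes over 51 s, if anything falls off the work surface, if the arm or the gripper's body presses on something with over 40 N, if the wrist force passes 120 N, or if a joint passes its speed limit or range.

## Working session

There is one attempt and no reset: what is moved stays moved. The work goes in short steps, Python scripts to look and compute and a tool call to move; the robot and the scene stay as the last step left them, time stands still between calls to the robot, and variables do not carry over. Pictures are saved under pics/ and viewed, at most 10 in all, crops included, and the job is handed in when it is done.

Besides the shell and the picture viewer there is one more tool, called after ">>>" as a command line: name --argument value ..., lists and objects as JSON in quotes. drive_tool: Moves the arm, as the interface text tells. Its arguments: {"type":"object","properties":{"rows":{"type":"array"},"newtons":{"type":"number"}},"required":["rows"]}

```bash
mkdir -p pics && cat > h.py <<'E'
import numpy as np, cv2
from workcell import observe, get_image
def grab(n,f):
    o=observe(); d=get_image(n); cv2.imwrite(f'pics/{f}.png',d['frame'][:,:,::-1])
    np.savez(f'pics/{f}.npz',eef=o['eef_pos'],rot=o['tcp_rot'],**d); return o,d
def ray(d,u,v,z):
    P=d['pose']; f=240/np.tan(np.radians(d['fov_y'])/2)
    r=P[:3,:3]@np.array([(u-d['cx'])/f,(v-d['cy'])/f,1]); c=P[:3,3]
    return c+r*(z-c[2])/r[2]
def proj(d,p):
    P=d['pose']; f=240/np.tan(np.radians(d['fov_y'])/2)
    c=P[:3,:3].T@(np.array(p)-P[:3,3]); return d['cx']+f*c[0]/c[2], d['cy']+f*c[1]/c[2]
E
python3 - <<'E'
from h import *
for n in('scene','side'):
    o,d=grab(n,n); print({k:np.round(v,3).tolist() for k,v in d.items() if k!='frame'})
print(o)
E
```

```text
{'fov_y': 45.483, 'cx': 317.341, 'cy': 241.083, 'pose': [[-0.039, 0.815, -0.578, 1.172], [0.999, 0.036, -0.016, -0.041], [0.007, -0.579, -0.816, 1.059], [0.0, 0.0, 0.0, 1.0]]}
{'fov_y': 47.316, 'cx': 309.847, 'cy': 237.28, 'pose': [[0.987, -0.089, 0.133, 0.358], [-0.159, -0.513, 0.844, -0.938], [-0.007, -0.854, -0.52, 0.634], [0.0, 0.0, 0.0, 1.0]]}
{'clock': 0.05, 'q': array([ 1.08044658e+00,  5.28441659e-01,  1.43388288e+00,  1.64348906e-05,
        1.18141954e+00, -1.78533306e-01]), 'joint_vel': array([ 6.65810787e-05,  3.41841481e-04, -2.38143524e-04, -5.43311937e-04,
        1.01333065e-03, -9.25001645e-04]), 'joint_torque': array([ 5.29815024e-04, -4.43686259e+01, -1.78781641e+01, -8.09156927e-05,
        3.74649069e-03,  2.89921627e-05]), 'eef_pos': array([0.19140959, 0.5942646 , 0.24905482]), 'tcp_rot': array([-3.13947812e+00, -3.97013454e-04,  2.82976953e+00]), 'force': array([0.28749041, 0.33853472, 0.07597616]), 'wrist_torque': array([ 0.00338352, -0.01722253, -0.0135215 ]), 'finger_force': 0.0, 'finger_gap': 0.9992879082273717}
```

View pics/scene.png

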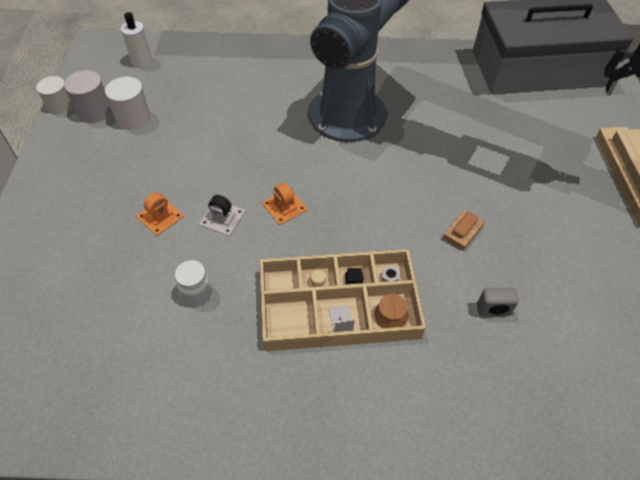

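View pics/side.png

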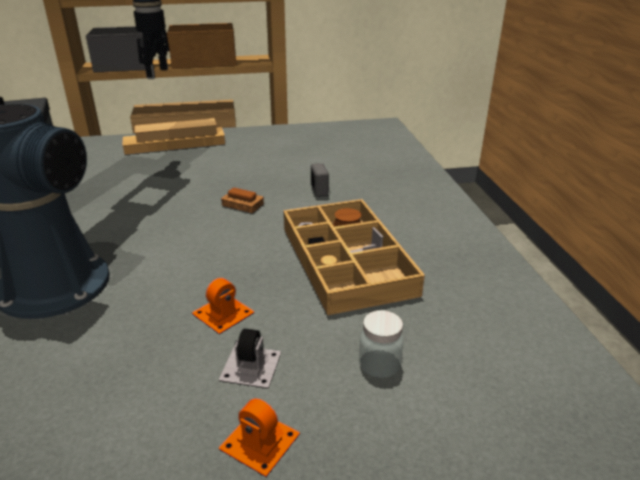

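The scene view shows the castor (black wheel) at about (220,204), between two orange look-alikes. The tray is at (340,298) and its empty large compartment at about (288,318). In the side view the wheel is at (249,345) and the compartment at (383,268). I'll make an enlarged crop for the corners.

```bash
python3 - <<'E'
from h import *
a=cv2.imread('pics/scene.png');b=cv2.imread('pics/side.png')
c1=cv2.resize(a[185:355,190:440],(800,544),interpolation=cv2.INTER_CUBIC)
cv2.imwrite('pics/c1.png',c1)
c2=cv2.resize(b[190:400,210:440],(657,600),interpolation=cv2.INTER_CUBIC)
cv2.imwrite('pics/c2.png',c2)
for n,x0,x1,y0,y1 in(('scene',195,250,185,240),('side',215,285,320,390)):
    d=dict(np.load(f'pics/{n}.npz')); im=d['frame'][y0:y1,x0:x1].astype(int)
    k=(im.max(2)<40).astype(np.uint8)
    _,_,st,ce=cv2.connectedComponentsWithStats(k); i=1+st[1:,4].argmax()
    u,v=ce[i]+[x0,y0]; print(n,st[i]+[x0,y0,0,0,0],u,v,'wheel@z.05',ray(d,u,v,.05).round(3))
    # plate: light, low saturation
    p=((im.min(2)>125)&(im.max(2)-im.min(2)<40)).astype(np.uint8)
    c=max(cv2.findContours(p,0,1)[0],key=cv2.contourArea)
    r=cv2.boxPoints(cv2.minAreaRect(c))+[x0,y0]; print(r.round(1).tolist())
E
```

```text
scene [209 197  21  19 123] 221.41463414634146 205.71544715447155 wheel@z.05 [ 0.368 -0.281  0.05 ]
[[195.0, 185.0], [249.0, 185.0], [249.0, 239.0], [195.0, 239.0]]
side [237 330  23  32 537] 247.29608938547486 345.50093109869647 wheel@z.05 [ 0.36  -0.293  0.05 ]
[[252.0, 384.0], [266.5, 345.0], [281.5, 350.6], [267.0, 389.6]]
```

View pics/c1.png

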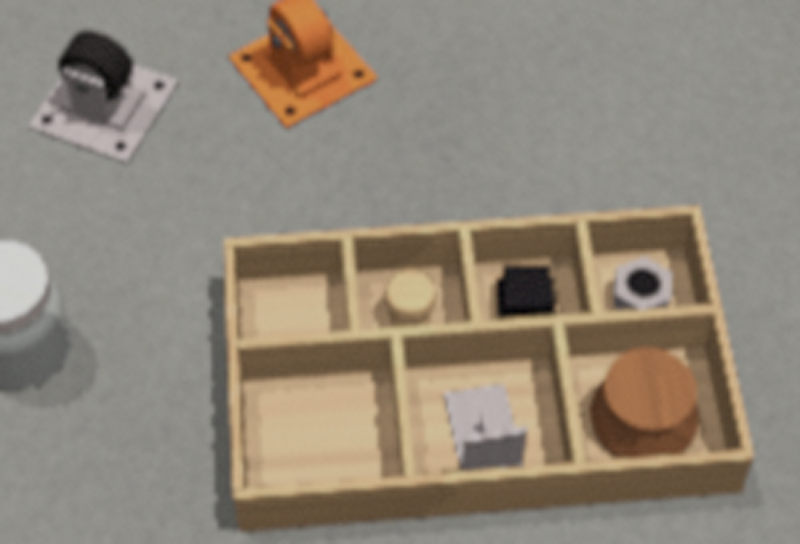

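View pics/c2.png

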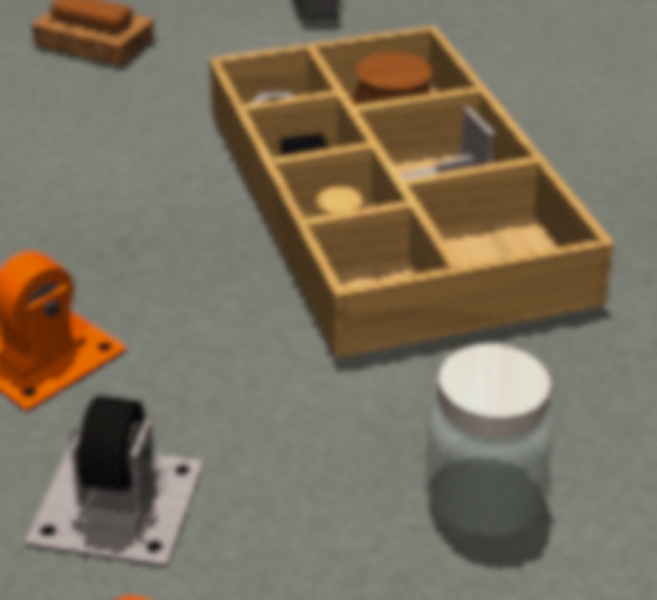

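Crop 1 shows the castor plate's corners at (32,122) and (177,82), and the tray's rim corners at (226,242), (699,209), (749,460) and (236,500). Crop 2 shows plate corners at (27,543) and (201,460), and rim corners at (211,62), (436,28), (611,242) and (336,295). The far compartment on the -y side is empty.

```bash
python3 - <<'E'
from h import *
S=dict(np.load('pics/scene.npz'));D=dict(np.load('pics/side.npz'))
A=lambda u,v,z:ray(S,190+u/3.2,185+v/3.2,z)
B=lambda u,v,z:ray(D,210+u/2.857,190+v/2.857,z)
for n,F,pl,rim in(('sc',A,[(32,122),(177,82)],[(226,242),(699,209),(749,460),(236,500)]),('sd',B,[(27,543),(201,460)],[(336,295),(211,62),(436,28),(611,242)])):
    p=[F(*q,.004) for q in pl]; print(n,'plate diag',np.linalg.norm(p[0]-p[1]).round(4),'c',np.mean(p,0).round(4))
    r=np.array([F(*q,.05) for q in rim])[:,:2]; c=r.mean(0)
    ey=(r[1]-r[0]+r[2]-r[3]); ey/=np.linalg.norm(ey); ex=np.array([ey[1],-ey[0]])
    print(r.round(3).tolist(),'sides',[np.linalg.norm(r[i]-r[i-1]).round(3) for i in range(4)],c.round(4),'large',(c+.039*ex-.104*ey).round(4),'small',(c-.052*ex-.117*ey).round(4),np.degrees(np.arctan2(-ey[0],ey[1])))
print(A(95,45,.071),B(115,400,.071))
j=[A(5,275,.085),B(494,378,.085)];print('jar',j)
E
```

```text
sc plate diag 0.1084 c [ 0.3644 -0.2844  0.004 ]
[[0.512, -0.179], [0.472, 0.134], [0.657, 0.155], [0.697, -0.155]] sides [np.float64(0.186), np.float64(0.316), np.float64(0.186), np.float64(0.312)] [ 0.5846 -0.011 ] large [ 0.6365 -0.1092] small [ 0.5479 -0.1337] 7.2922868180725
sd plate diag 0.1115 c [ 0.3634 -0.2885  0.004 ]
[[0.508, -0.183], [0.468, 0.126], [0.653, 0.151], [0.692, -0.158]] sides [np.float64(0.186), np.float64(0.311), np.float64(0.187), np.float64(0.312)] [ 0.5804 -0.0158] large [ 0.6323 -0.114 ] small [ 0.5436 -0.1384] 7.3002181961411505
[ 0.36625501 -0.28262892  0.071     ] [ 0.36710466 -0.28188037  0.071     ]
jar [array([ 0.56588991, -0.3099347 ,  0.085     ]), array([ 0.5686459 , -0.31437748,  0.085     ])]
```

>>> drive_tool --rows '[[0,[1.2,-1.6,0],[0,0,0]],[0,[2.5,-3.2,0],[0,0,0]],[0,[2.5,-3.2,0],[0,0,0]],[0,[2.5,-3.2,0],[0,0,0]],[0,[2.5,-3.2,0],[0,0,0]],[0,[2.5,-3.2,0],[0,0,0]],[0,[2.5,-3.2,0],[0,0,0]],[0,[2.5,-3.2,0],[0,0,0]],[0,[2.5,-3.2,0],[0,0,0]],[0,[2.5,-3.2,0],[0,0,0]],[0,[2.5,-3.2,0],[0,0,0]],[0,[2.5,-3.2,0],[0,0,0]]]'

```text
clock: 1.1
eef_pos: [0.4793, 0.225, 0.2498]
tcp_rot: [-3.141, -0.001, 2.83]
force: [0.7, 0.2, -0.4]
finger_gap: 0.0
finger_force: 0.0
```

>>> drive_tool --rows '[[0,[0.8,-3.8,0],[0,0,0]],[0,[0,-4,0],[0,0,0]],[0,[0,-4,0],[0,0,0]],[0,[0,-4,0],[0,0,0]],[0,[0,-4,0],[0,0,0]],[0,[0,-4,0],[0,0,0]],[0,[0,-4,0],[0,0,0]],[0,[0,-4,0],[0,0,0]],[0,[0,-4,0],[0,0,0]],[0,[0,-4,0],[0,0,0]],[0,[0,-2,0],[0,0,0]],[0,[0,0,0],[0,0,0]]]'

```text
clock: 2.1
eef_pos: [0.4872, -0.1961, 0.2499]
tcp_rot: [-3.14, 0.002, 2.825]
force: [0.7, 0.3, -0.3]
finger_gap: -0.002
finger_force: 0.0
```

>>> drive_tool --rows '[[0,[-2.4,-1.8,0],[0,0,0]],[0,[-2.4,-1.8,0],[0,0,0]],[0,[-2.4,-1.8,0],[0,0,0]],[0,[-2.4,-1.8,0],[0,0,0]],[0,[-1.6,-1.2,0],[0,0,0]],[0,[-1.0,-0.6,0],[0,0,0]],[0,[0,0,0],[0,0,0]],[0,[0,0,0],[0,0,0]]]'

```text
clock: 2.77
eef_pos: [0.3646, -0.2804, 0.2499]
tcp_rot: [3.141, -0.0, 2.829]
force: [0.6, -0.0, -0.1]
finger_gap: -0.003
finger_force: 0.0
```

```bash
cat >> h.py <<'E'
from scipy.spatial.transform import Rotation as R
def wrist(f):
    o,d=grab('wrist',f); T=np.eye(4); T[:3,:3]=R.from_euler('xyz',o['tcp_rot']).as_matrix(); T[:3,3]=o['eef_pos']
    d['pose']=T@d['T_tool_cam']; np.savez(f'pics/{f}.npz',**d); return o,d
E
python3 - <<'E'
from h import *
o,d=wrist('w1'); print(o['eef_pos'],proj(d,[.365,-.285,.071]),d['pose'].round(3).tolist())
E
```

```text
[ 0.36455141 -0.28042794  0.24988959] (np.float64(313.0272775554587), np.float64(215.06937297692878)) [[0.308, 0.913, 0.267, 0.296], [0.952, -0.296, -0.085, -0.259], [0.001, 0.28, -0.96, 0.374], [0.0, 0.0, 0.0, 1.0]]
```

View pics/w1.png

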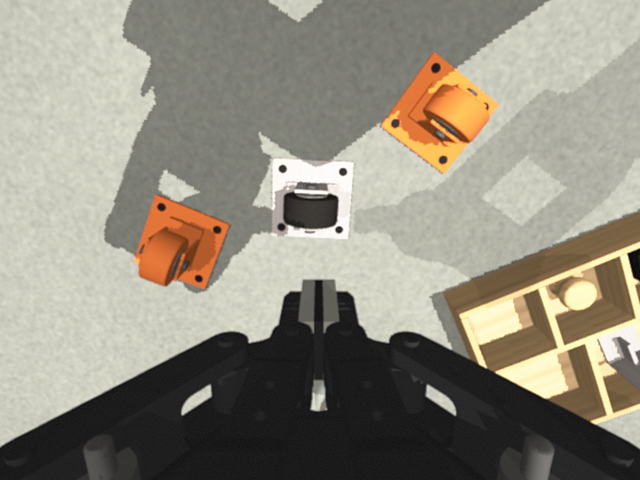

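The wrist view shows the castor plate's corners at (273,159), (354,161), (351,239) and (273,237), with the wheel at about (311,210). The projected estimate of (313,215) agrees with this.

```bash
python3 - <<'E'
from h import *
d=dict(np.load('pics/w1.npz'))
print(np.mean([ray(d,*q,.004) for q in((273,159),(354,161),(351,239),(273,237))],0), ray(d,311,210,.065))
E
```

```text
[ 0.36524701 -0.28622275  0.004     ] [ 0.3615734  -0.28578471  0.065     ]
```

>>> drive_tool --rows '[[0,[0,-0.5,-1.0],[0,0,0]],[0,[0,0,-2.5],[0,0,0]],[0,[0,0,-2.5],[0,0,0]],[0,[0,0,-2.5],[0,0,0]],[0,[0,0,-2],[0,0,0]],[0,[0,0,-1.5],[0,0,0]],[0,[0,0,-0.5],[0,0,0]],[0,[0,0,0],[0,0,0]],[0,[0,0,0],[0,0,0]],[0,[0,0,0],[0,0,0]]]'

```text
clock: 3.65
eef_pos: [0.3654, -0.2865, 0.1256]
tcp_rot: [-3.141, 0.002, 2.83]
force: [-0.6, 0.2, -0.1]
finger_gap: 0.0
finger_force: 0.0
```

>>> drive_tool --rows '[[0,[0,0,0],[0,0,0]],[0,[0,0,0],[0,0,0]],[0,[0,0,0],[0,0,0]],[0,[0,0,0],[0,0,0]],[0,[0,0,0],[0,0,0]],[0,[0,0,0],[0,0,0]],[0,[0,0,0],[0,0,0]],[0,[0,0,0],[0,0,0]],[0,[0,0,0],[0,0,0]],[0,[0,0,0],[0,0,0]],[0,[0,0,0],[0,0,0]],[0,[0,0,0],[0,0,0]]]'

```text
clock: 4.65
eef_pos: [0.3647, -0.2862, 0.125]
tcp_rot: [-3.142, 0.0, 2.83]
force: [0.1, 0.8, -0.3]
finger_gap: 0.001
finger_force: 0.0
```

>>> drive_tool --rows '[[0,[0,0,0],[0,0,0]],[0,[0,0,0],[0,0,0]],[0,[0,0,0],[0,0,0]],[0,[0,0,0],[0,0,0]],[0,[0,0,0],[0,0,0]],[0,[0,0,0],[0,0,0]],[0,[0,0,0],[0,0,0]],[0,[0,0,0],[0,0,0]],[0,[0,0,0],[0,0,0]],[0,[0,0,0],[0,0,0]],[0,[0,0,0],[0,0,0]],[0,[0,0,0],[0,0,0]]]'

```text
clock: 5.65
eef_pos: [0.3647, -0.2861, 0.125]
tcp_rot: [3.142, -0.0, 2.83]
force: [-0.6, -0.0, -0.5]
finger_gap: 0.003
finger_force: 0.0
```

>>> drive_tool --rows '[[0,[0,0,1.5],[0,0,0]],[0,[0,0,3],[0,0,0]],[0,[0,0,3],[0,0,0]],[0,[0,0,3],[0,0,0]],[0,[0,0,2.5],[0,0,0]],[0,[0,0,0],[0,0,0]],[0,[1.5,1,0],[0,0,0]],[0,[3,1.9,0],[0,0,0]],[0,[3,1.9,0],[0,0,0]],[0,[3,1.9,0],[0,0,0]],[0,[3,1.9,0],[0,0,0]],[0,[3,1.9,0],[0,0,0]]]'

```text
clock: 6.65
eef_pos: [0.5305, -0.1798, 0.2541]
tcp_rot: [3.141, -0.001, 2.83]
force: [-0.6, -0.9, 0.3]
finger_gap: 0.0
finger_force: 0.0
```

>>> drive_tool --rows '[[0,[3,1.9,0],[0,0,0]],[0,[3,1.9,0],[0,0,0]],[0,[3,1.9,0],[0,0,0]],[0,[1.4,1.2,0],[0,0,0]],[0,[0,0,0],[0,0,0]],[0,[0,0,0],[0,0,0]],[0,[0,0,0],[0,0,0]]]'

```text
clock: 7.23
eef_pos: [0.6324, -0.1123, 0.2539]
tcp_rot: [-3.141, -0.003, 2.83]
force: [-0.2, 0.5, 0.4]
finger_gap: 0.002
finger_force: 0.0
```

```bash
python3 - <<'E'
from h import *
o,d=wrist('w2'); print(o['eef_pos'],proj(d,[.634,-.112,.005]),proj(d,[.634,-.112,.05]))
E
```

```text
[ 0.63244864 -0.11233187  0.25394757] (np.float64(319.1076370158935), np.float64(199.11677255981846)) (np.float64(319.2101133643087), np.float64(208.60029012158236))
```

View pics/w2.png

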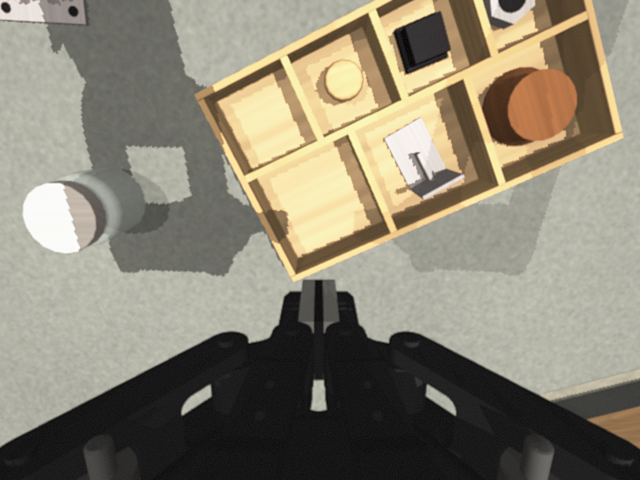

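The wrist view shows the large empty compartment's rim corners at (250,177), (347,132), (395,230) and (298,274). Their centre, (322,203), is within about 5 mm of my estimate, so I'll descend.

>>> drive_tool --rows '[[0,[0,0.2,-1.5],[0,0,0]],[0,[0,0,-3],[0,0,0]],[0,[0,0,-3],[0,0,0]],[0,[0,0,-3],[0,0,0]],[0,[0,0,-2.5],[0,0,0]],[0,[0,0,-1.5],[0,0,0]],[0,[0,0,-1.0],[0,0,0]],[0,[0,0,-0.5],[0,0,0]],[0,[0,0,0],[0,0,0]],[0,[0,0,0],[0,0,0]],[0,[0,0,0],[0,0,0]]]'

```text
clock: 8.2
eef_pos: [0.6345, -0.1107, 0.0965]
tcp_rot: [-3.141, 0.003, 2.83]
force: [0.1, 0.1, -0.1]
finger_gap: 0.008
finger_force: 0.0
```

>>> drive_tool --rows '[[0,[0,0,0],[0,0,0]],[0,[0,0,0],[0,0,0]],[0,[0,0,0],[0,0,0]],[0,[0,0,0],[0,0,0]],[0,[0,0,0],[0,0,0]],[0,[0,0,0],[0,0,0]],[0,[0,0,0],[0,0,0]],[0,[0,0,0],[0,0,0]],[0,[0,0,0],[0,0,0]],[0,[0,0,0],[0,0,0]],[0,[0,0,0],[0,0,0]],[0,[0,0,0],[0,0,0]]]'

```text
clock: 9.2
eef_pos: [0.6337, -0.1102, 0.095]
tcp_rot: [-3.142, -0.0, 2.83]
force: [0.1, 0.4, -0.8]
finger_gap: -0.0
finger_force: 0.0
```

>>> drive_tool --rows '[[0,[0,0,0],[0,0,0]],[0,[0,0,0],[0,0,0]],[0,[0,0,0],[0,0,0]],[0,[0,0,0],[0,0,0]],[0,[0,0,0],[0,0,0]],[0,[0,0,0],[0,0,0]],[0,[0,0,0],[0,0,0]],[0,[0,0,0],[0,0,0]],[0,[0,0,0],[0,0,0]],[0,[0,0,0],[0,0,0]],[0,[0,0,0],[0,0,0]],[0,[0,0,0],[0,0,0]]]'

```text
clock: 10.2
eef_pos: [0.6337, -0.1101, 0.095]
tcp_rot: [-3.142, -0.0, 2.83]
force: [-0.0, -0.6, -0.2]
finger_gap: -0.002
finger_force: 0.0
```

>>> drive_tool --rows '[[0,[0,0,1.5],[0,0,0]],[0,[0,0,3],[0,0,0]],[0,[0,0,3],[0,0,0]],[0,[0,0,3],[0,0,0]],[0,[0,0,3],[0,0,0]],[0,[0,0,3],[0,0,0]],[0,[0,0,2],[0,0,0]],[0,[0,0,1],[0,0,0]],[0,[0,0,0],[0,0,0]],[0,[0,0,0],[0,0,0]],[0,[0,0,0],[0,0,0]],[0,[0,0,0],[0,0,0]]]'

```text
clock: 11.2
eef_pos: [0.6326, -0.1098, 0.2876]
tcp_rot: [3.141, -0.004, 2.83]
force: [0.2, 0.0, -0.2]
finger_gap: -0.002
finger_force: 0.0
```

```bash
python3 -c "from workcell import *;print(observe()['eef_pos'],sign_off())"
```

```text
the job is handed in; nothing more can be done
[ 0.63262369 -0.10979459  0.2876414 ] None
```

I pointed at the castor's wheel, then at the middle of the empty large compartment, holding each for about two seconds; no contact registered on the force readings. The job was handed in at 11.2 s with the hand raised to 0.29 m; sign-off returned no verdict.

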